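# Set the recessed exposure dial and press-cure a resin wafer

### The job

Give the resin wafer its flat exposure: first reach into the well of the timer and turn the dial clockwise until its pointer lines up with the long mark on the rim; then take the hand press by its handle, set its foot squarely and centred on the wafer and hold the sprung stage fully down for at least one second. Let the stage come back up with the wafer still lying flat on it near the middle, and stand the hand press upright on the silicone mat with its whole foot on the mat. Do not touch the wafer with the fingers, and leave the jar and the hex key set alone.

Things in the scene. Friction and masses are not known exactly. Their poses are not given: they have to be found in the camera images.
- timer: Exposure timer, fixed: pale grey square housing 120 x 120 mm, 68 mm high. In the middle of its level top is a round vertical well 84 mm across and 48 mm deep (floor 20 mm above the counter) that holds the dial. Origin: centre of the underside; z up. On the rim: four short dots and one long black mark, which lies on the timer's own +x side.
- mark (a point): Middle of the long black mark (13 x 4 mm, pointing at the dial's axis) on the timer's rim, 51 mm from the dial's axis in the timer's +x direction; axes as the timer's.
- dial_grip (a point): On the dial's vertical axis, 48 mm above the counter; grip here. The dial is a black upright bar 12 mm thick, 40 long, from 26 to 60 mm above the counter (top 8 mm below the rim), with a 5 mm wide pointer nose 12 mm out of one end; white line on that half. The point turns with it: x along the bar to the nose. 36 mm from each flat side to the well's wall: partly close a wide gripper before going in.
- dial (a joint): Turn of the dial in rad, growing clockwise seen from above, stops at 0 and 3.14. At 0 the nose points along the timer's +y axis, at 1.571 exactly at the long mark (timer's +x). Stays where it is left (friction about 0.04 N m).
- lamp: Compact UV lamp, fixed: pale grey square base 120 x 120 mm, rim 50 mm above the counter, with a round opening 66 mm across in the middle for the sprung stage. On its corners stand four dark emitters 18 mm across, up to 63 mm above the counter, 48 mm from the middle in the lamp's x and y. Origin: centre of the underside; z up.
- stage_top (a point): Centre of the upper face of the sprung stage, a round steel plate 62 mm across in the middle of the lamp; 60 mm above the counter when up, 50 mm (flush with the lamp's rim) when fully down. Moves with the stage.
- stage (a joint): Travel of the sprung stage in m, growing downward: 0 up, 0.010 fully down. It moves straight down; a spring pushes back with about 3 N at the top and 9 N at the bottom and lifts it again when let go.
- wafer: Resin wafer: loose flat disc 34 mm across and 6 mm thick, dull beige-grey, about 12 g, lying near the middle of the stage. Origin: centre of the underside; z up.
- tamper: Hand press (tamper), loose, standing on the mat: flat round steel foot 44 mm across and 12 mm high, steel neck 18 mm across, upright black cylindrical handle 26 mm across from 24 to 74 mm above the foot's underside; about 0.2 kg. Origin: centre of the foot's underside; z up along the handle.
- tamper_grip (a point): Point on the axis of the hand press's handle, 52 mm above the foot's underside; a good height to grip.
- mat: Hard silicone mat, fixed, dark grey, 130 x 130 mm and 4 mm thick. Origin: centre of the underside.
- jar: Bystander: round glass jar with a steel screw lid, 68 mm across, 85 mm high, loose. Origin: centre of the underside.
- hexset: Bystander: set of steel hex keys standing in a black block 30 x 85 x 20 mm, 75 mm high overall, loose. Origin: centre of the underside.
Things that resemble listed ones, but are neither listed nor needed, are in the scene too. Leave any orange look-alike of the timer alone.

How it is judged:
On the way, in this order (a step that is already met when the one before it is completed fails the run):
1. the dial's pointer is turned to the long mark (within 0.14 rad) while the stage is still up (value of joint dial between 1.431 and 1.711 rad and value of joint stage below 0.003 m), for 0.3 s.
2. with the dial at the mark, the hand press, upright (within 0.1 rad) and centred (within 12 mm), holds the stage fully down (at least 8.8 of its 10 mm) by pressing on the wafer, for one second (value of joint dial between 1.431 and 1.711 rad and value of joint stage above 0.0088 m and contact force between tamper and wafer above 2 N and angle between tamper's own z axis and vertical below 0.1 rad and horizontal distance between tamper and stage_top below 0.012 m), for 1 s.
At the end, for the whole second after the job is handed in: The dial's pointer is within 0.14 rad of the long mark; the stage is up again (within 1.5 mm) with the wafer lying flat on it within 12 mm of its centre; the hand press stands upright and at rest on the mat, its axis within 44 mm of the mat's middle along both of the mat's sides (value of joint dial between 1.431 and 1.711 rad and value of joint stage below 0.0015 m and horizontal distance between wafer and stage_top below 0.012 m and angle between wafer's own z axis and vertical below 0.1 rad and linear speed of each of wafer, tamper below 0.02 m/s and angle between tamper's own z axis and vertical below 0.08 rad and z of tamper in the frame of mat between 0.002 and 0.007 m and x of tamper in the frame of mat between -0.044 and 0.044 m and y of tamper in the frame of mat between -0.044 and 0.044 m); the robot touches nothing.
It fails at once if the fingers touch the wafer (contact force between the fingers and wafer above 0.5 N).
It fails at once if the jar is moved more than 20 mm or tipped (distance of jar from where it was at the start of the episode above 0.02 m or angle between jar's own z axis and vertical above 0.3 rad).
It fails at once if the hex key set is moved more than 20 mm or tipped (distance of hexset from where it was at the start of the episode above 0.02 m or angle between hexset's own z axis and vertical above 0.3 rad).
It also fails if it takes over 61 s, if anything falls off the work surface, if the arm or the gripper's body presses on something with over 40 N, if the wrist force passes 120 N, or if a joint passes its speed limit or range.

### The arm

A 6-joint arm with a two-finger parallel gripper is mounted at the origin on the work surface. World frame = base frame: x ahead of the robot, y to its left, z up, the work surface at z = 0. Lengths are in m, angles in rad, forces in N, time in s.
With the tool pointing down it reaches from about 0.3 to 0.775 m from the base axis. Payload 14.6 kg.
Tool frame: the origin (TCP) lies on the centre line of the jaws, within the pads' length; the fingertips stand 25 mm ahead of it and the grasp point (between the pads) lies 6 mm ahead of it; z points along the fingers, y is the direction in which the jaws open and shut (so a half turn about z gives the same grasp; the last joint's range is limited). The gripper opens to 94 mm and grips with 3 to 60 N. Pads are 16 mm wide; open, the fingers measure 119 mm over their backs; the gripper's body (75 mm by 177 mm) begins 78 mm behind the grasp point.
Start: joints at [1.222, 0.3, 1.521, -0, 1.321, -0.067], TCP at [0.153, 0.528, 0.21] pointing down, gripper open.
Joint ranges: [-3.03, 3.03], [-0.79, 2.21], [0.23, 2.52], [-1.04, 4.18], [0, 3.07], [-2.55, 2.55]. Speed limits (rad/s): [2.22, 2.22, 2.57, 3.14, 3.14, 3.14].

### API

Orientations are given as a unit quaternion [x, y, z, w].
In Python, from station import r gives the robot as it stands. The module is installed in compiled form; this text tells all that it offers.
- The arm moves only by the tool apply_moves, never from a script. Its argument "plan" is a list of rows, each a list of 7 numbers: the shift along the world's x, y, z in mm, then the turn, a rotation vector about the world's x, y, z in rad, then the opening, from 0 (shut) to 1 (fully open). In form: [[dx, dy, dz, wx, wy, wz, jaw], ...]. A call has 1 to 12 rows; each row is the pose to reach, as a shift and turn from the pose commanded when the call began; what a row does not reach only later rows make up. A row lasts 1/12 s, in which the tool goes at most 41.7 mm and 7.16 degrees, less where a joint would pass 70% of its speed; a pose out of reach is approached as far as the arm can. A call with a gripper value outside its range is refused whole. The fingers move at their own pace and stop on an object; "squeeze" is the grip in N (left out, the last holds). Time passes only in rows, so rows that repeat a pose let the fingers close. It gives the time, the measured TCP pose, the force and the opening at its end, in the units of the state.
- r.get_obs(): the state, without advancing time (a new reading comes with each control period).
- r.get_image(name): name is "side" or "top"; returns a dict with "frame" (400x640x3 uint8, blue, green, red), "depth" (400x640 float32, m along the optical axis (not along the pixel's ray), 0 where there is no reading), "camera_matrix" (3x3 intrinsics, pixels), "k1" (the pictures are not rectified: a ray, as slopes to the right and down, at radius r is drawn at 1 + k1 r^2 times it, then the intrinsics apply), "camera_from_world" (4x4, takes a point from world to camera coordinates). Camera axes: x right, y down, z forward; pixel columns grow to the right and rows downward; lengths in m; the calibration is good to about 2 mm. A picture is of the moment at which its call begins.
- r.close_job(): hands the job in, once; it reports no verdict.
Trained networks look in the newest picture that a camera, given by its name, has taken for a name from the list of things; names that differ only in an ending like _2 or _b are one class to them, and where a whole thing is asked for, a point or a joint stands for the part that bears it (a point fixed in the world has none). Each returns a list of dicts, best first, with "confidence" (0 to 1); they miss things now and then, are a little off and sometimes report something else, mostly with a low value. They report only what shows in the picture. A call takes as long as a camera call. They do not tell look-alikes from the thing itself.
- r.masks_of(camera, thing): "mask" (400x640 bool, what is visible of it).
- r.pinpoint(camera, thing): "xyz" ([x, y, z] in m, in world coordinates, good to about 4 mm: a listed point, or the origin of a listed thing).
The state is a dict: "time_s": time; "joints": joint angles; "joint_velocities": joint speeds; "joint_torque": joint torques, N m; "position": TCP position; "tcp_rot": TCP orientation; "ft_force": force on the tool from outside, world axes, zero at the start; "wrist_torque": the same for the moment, N m; "grip_width": finger opening in m.
Only numpy, scipy, OpenCV 4.12 (cv2) and the standard library are available. Lean on these libraries where they do the work, as an engineer would, in place of code of your own. Each camera call takes 0.05 s, during which the arm holds its last target. There are 200 camera calls.

## Working session

There is one attempt and no reset: what is moved stays moved. The work goes in short steps, Python scripts to look and compute and a tool call to move; the robot and the scene stay as the last step left them, time stands still between calls to the robot, and variables do not carry over. Pictures are saved under pics/ and viewed, on a budget of 10 in all, crops included, one or two more only if the job needs it, and the job is handed in when it is done.

Besides the shell and the picture viewer there is one more tool, called after "Request:" by a JSON object that holds its "api" and its "payload". apply_moves: Moves the arm, as the interface text tells. Its arguments: {"type":"object","properties":{"plan":{"type":"array"},"squeeze":{"type":"number"}},"required":["plan"]}

```bash
mkdir -p pics; cat > h.py <<'E'
import numpy as np, cv2
from station import r
def world(im,u,v,z=None,d=None):
    K=im["camera_matrix"];k1=im["k1"];T=np.array(im["camera_from_world"])
    x=(u-K[0][2])/K[0][0];y=(v-K[1][2])/K[1][1]
    a,b=x,y
    for _ in range(20):
        s=1+k1*(a*a+b*b);a,b=x/s,y/s
    ray=np.array([a,b,1.]);R=T[:3,:3];c=-R.T@T[:3,3];w=R.T@ray
    if d is None: d=(z-c[2])/w[2]
    return c+d*w
def proj(im,p):
    K=im["camera_matrix"];k1=im["k1"];T=np.array(im["camera_from_world"])
    q=T[:3,:3]@np.array(p)+T[:3,3];a,b=q[0]/q[2],q[1]/q[2];s=1+k1*(a*a+b*b)
    return np.array([K[0][0]*a*s+K[0][2],K[1][1]*b*s+K[1][2]])
E
python3 - <<'E'
from h import *
np.set_printoptions(precision=4,suppress=True)
o=r.get_obs();print(o)
for c in ("top","side"):
    im=r.get_image(c);cv2.imwrite(f"pics/{c}0.png",im["frame"])
    T=np.array(im["camera_from_world"]);print(c,-T[:3,:3].T@T[:3,3],im["camera_matrix"][0][0])
    for t in ["timer","mark","dial_grip","lamp","stage_top","wafer","tamper","tamper_grip","mat","jar","hexset"]:
        print(t,[(np.round(q["xyz"],4),round(q["confidence"],2),np.round(proj(im,q["xyz"]))) for q in r.pinpoint(c,t)[:3]])
E
```

```text
{'time_s': 0.0, 'joints': array([ 1.2224,  0.3005,  1.5216, -0.    ,  1.3207, -0.0666]), 'joint_velocities': array([-0.0009, -0.0006,  0.0008,  0.001 , -0.    ,  0.0015]), 'joint_torque': array([ -0.0007, -53.1822, -35.2705,   0.0708,   0.0247,  -0.0001]), 'position': array([0.1529, 0.5281, 0.2094]), 'tcp_rot': array([ 0.1404,  0.9901, -0.0006, -0.0001]), 'ft_force': array([-0.0163, -0.3574,  0.4069]), 'wrist_torque': array([-0.0624,  0.0405,  0.0123]), 'grip_width': 0.09417366281599757}
top [0.3695 0.0373 1.1397] 392.49473341459776
timer [(array([ 0.721 ,  0.2844, -0.0003]), 0.92, array([231., 145.])), (array([ 0.5144,  0.2792, -0.0018]), 0.77, array([232., 213.])), (array([0.3329, 0.3821, 0.0025]), 0.72, array([195., 276.]))]
mark [(array([0.5612, 0.2856, 0.0711]), 0.76, array([224., 193.])), (array([0.3839, 0.3788, 0.0727]), 0.72, array([189., 258.])), (array([0.7723, 0.2927, 0.0691]), 0.63, array([224., 121.]))]
dial_grip [(array([0.5145, 0.2842, 0.0455]), 0.69, array([227., 211.])), (array([ 0.5714, -0.2635,  0.0593]), 0.64, array([420., 187.])), (array([0.7231, 0.2867, 0.0483])
[... 1050 characters left out ...]
 (array([0.5135, 0.2823, 0.0478]), 0.46, array([270., 159.]))]
lamp [(array([ 0.5742, -0.2663,  0.0002]), 0.69, array([390., 291.]))]
stage_top [(array([ 0.569 , -0.2659,  0.0555]), 0.6, array([390., 276.]))]
wafer [(array([ 0.5723, -0.2671,  0.0588]), 0.62, array([392., 275.]))]
tamper [(array([0.4562, 0.0021, 0.0026]), 0.57, array([292., 234.])), (array([ 0.4593, -0.0033,  0.0537]), 0.33, array([293., 220.]))]
tamper_grip [(array([ 0.4601, -0.0028,  0.0548]), 0.74, array([294., 220.]))]
mat [(array([0.4792, 0.0067, 0.0008]), 0.61, array([299., 230.]))]
jar [(array([ 0.7246, -0.2044,  0.0032]), 0.63, array([426., 250.]))]
hexset [(array([0.7518, 0.1132, 0.0028]), 0.75, array([367., 179.]))]
```

```bash
python3 - <<'E'
import cv2
a=cv2.imread("pics/top0.png");cv2.imwrite("pics/v1.png",cv2.resize(a[90:310,140:480],None,fx=2.35,fy=2.35,interpolation=cv2.INTER_CUBIC))
E
```

```text
(no output)
```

View pics/v1.png

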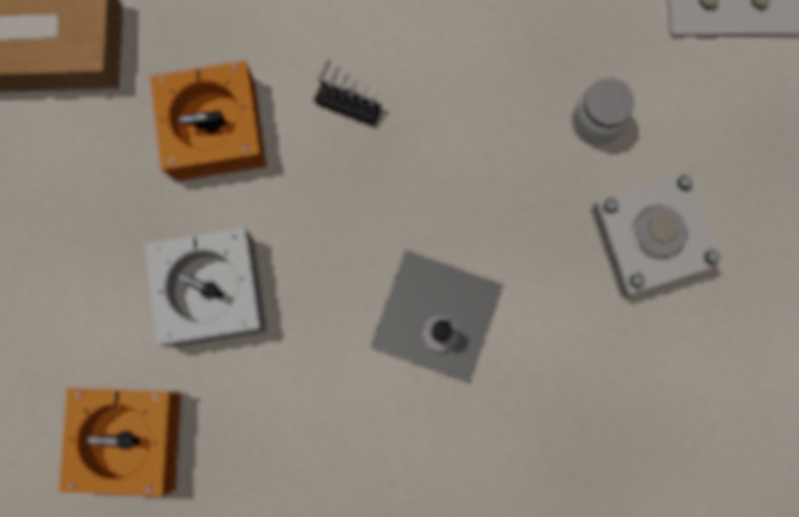

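Three timer-like things: orange at top-view px (228,142), orange at px (192,277), pale grey at px (227,213). The grey one fits the description; the orange ones are look-alikes to leave alone. Confirming it in an enlarged crop and measuring.

```bash
python3 - <<'E'
from h import *
np.set_printoptions(precision=4,suppress=True)
t=r.get_image("top");s=r.get_image("side")
A=cv2.resize(t["frame"][183:243,195:260],None,fx=6,fy=6,interpolation=cv2.INTER_CUBIC)
B=cv2.resize(s["frame"][130:190,238:303],None,fx=6,fy=6,interpolation=cv2.INTER_CUBIC)
cv2.imwrite("pics/v2.png",np.hstack([A,B]))
def fit(name,z,lo,hi,c=0,near=None):
    for q in r.masks_of("top",name)[:4]:
        m=q["mask"];d=t["depth"]
        v,u=np.nonzero(m); P=np.array([world(t,a,b,d=d[b,a]) for a,b in zip(u,v) if d[b,a]>0])
        if near is not None and np.hypot(*(np.median(P,0)[:2]-near))>.06: continue
        k=(P[:,2]>lo)&(P[:,2]<hi);X=P[k,:2].astype(np.float32)*1000
        print(name,round(q["confidence"],2),len(P),"rect",cv2.minAreaRect(X),"circ",cv2.minEnclosingCircle(X),"mean",X.mean(0),"z",np.median(P[k,2]));break
fit("timer",.068,.06,.076,near=[.5145,.282])
fit("lamp",.05,.04,.07);fit("mat",.004,-.002,.01);fit("wafer",.066,.055,.08);fit("stage_top",.06,.05,.08);fit("tamper",.07,.06,.09)
for n in("dial_grip","mark"):
  for q in r.masks_of("top",n)[:4]: 
    v,u=np.nonzero(q["mask"]);print(n,q["confidence"],u.mean(),v.mean(),len(u))
E
```

```text
timer 0.71 2042 rect ((510.9563903808594, 283.6429748535156), (121.58881378173828, 123.08441925048828), 8.341853141784668) circ ((510.03790283203125, 281.57440185546875), 82.81131744384766) mean [511.2399 281.5137] z 0.06818152031786806
lamp 0.78 1876 rect ((568.7390747070312, -266.0118713378906), (120.98832702636719, 125.24336242675781), 16.231874465942383) circ ((567.46240234375, -265.2041320800781), 83.65919494628906) mean [ 566.9493 -263.6552] z 0.051191457704746424
mat 0.87 1909 rect ((477.876953125, 3.630584716796875), (134.40328979492188, 135.70774841308594), 69.93623352050781) circ ((476.5591735839844, 4.361499309539795), 88.2763900756836) mean [478.4183   3.8522] z 0.004281876188968692
wafer 0.57 116 rect ((571.4263916015625, -267.1814270019531), (31.4207763671875, 36.66304397583008), 25.08599090576172) circ ((571.5858764648438, -267.46685791015625), 18.76120376586914) mean [ 571.0731 -265.8258] z 0.06648082863408733
stage_top 0.49 248 rect ((568.4564208984375, -264.1748352050781), (57.65485382080078, 59.92728805541992), 1.2600317001342773) circ ((567.2320556640625, -264.96673583984375), 31.309988021850586) mean [ 566.3408 -263.4206] z 0.06054309143943648
tamper 0.54 195 rect ((453.3884582519531, 0.789158821105957), (21.812923431396484, 23.932748794555664), 88.3759536743164) circ ((453.94873046875, 0.9352185726165771), 12.538348197937012) mean [453.7405   0.8143] z 0.07798410138029932
dial_grip 0.63 226.66315789473686 212.4842105263158 95
dial_grip 0.57 227.20863309352518 141.20863309352518 139
dial_grip 0.48 191.62809917355372 276.97520661157023 121
mark 0.83 228.12145183806422 141.32294090274547 2149
mark 0.69 190.7872634979234 277.523765574527 2167
mark 0.61 227.02749301025162 212.20922646784715 2146
mark 0.61 419.7569721115538 190.3784860557769 251
```

View pics/v2.png

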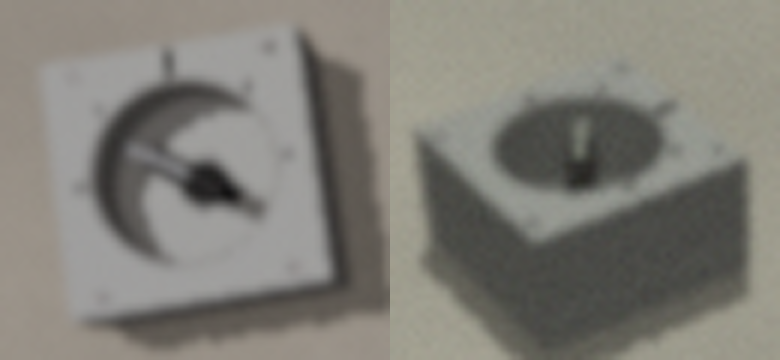

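The enlarged crop shows the grey housing with the long black mark at the top (top px (223,193)). The white-lined nose points up-left (px (216,207)) from the axis near (228,213). The darker streak at lower right is the bar's other half and its shadow. It is the timer meant. One more measurement for the angle.

```bash
python3 - <<'E'
from h import *
np.set_printoptions(precision=1,suppress=True)
im=r.get_image("top");g=im["frame"].astype(float).mean(2)
for c in [(511,283),(514,282)]:
    # sample a metric top-down grid at z=60 (dial top) and 68 (rim)
    N=np.arange(-60,61);out=[]
    for z in (.060,.068):
        uv=np.array([[proj(im,[(c[0]+a)/1000,(c[1]+b)/1000,z]) for b in N] for a in N],np.float32)
        out.append(cv2.remap(g.astype(np.float32),uv[...,0],uv[...,1],cv2.INTER_CUBIC))
    aa,bb=np.meshgrid(N,N,indexing="ij");rr=np.hypot(aa,bb);th=np.degrees(np.arctan2(bb,aa))
    D,R=out
    # mark: dark weight on rim
    w=np.clip(np.median(R[(rr>45)&(rr<56)])-25-R,0,None)*((rr>43)&(rr<59)&(abs(th)<25))
    print(c,"mark",[(w*aa).sum()/w.sum()+c[0],(w*bb).sum()/w.sum()+c[1]])
    # line: top-hat to find bright thin line in upper-left shadow
    H=cv2.morphologyEx(D,cv2.MORPH_TOPHAT,np.ones((17,17)))*((rr<34)&(aa*.45+bb*.9>4))
    w=np.where(H>35,H,0);X=np.c_[aa.ravel(),bb.ravel()];W=w.ravel()
    mu=(X*W[:,None]).sum(0)/W.sum();C=((X-mu)*W[:,None]).T@(X-mu)/W.sum();e,V=np.linalg.eigh(C);d=V[:,1]*np.sign(V[1,1])
    print("line mean",mu+c,"heading",np.degrees(np.arctan2(d[1],d[0])),"sd",np.sqrt(e),"perp offset of centre",np.dot([-d[1],d[0]],mu))
    # well circle: rim edge radial gradient
    pts=[]
    for t in np.radians(np.arange(-180,180,5)):
        q=np.array([proj(im,[(c[0]+k*np.cos(t))/1000,(c[1]+k*np.sin(t))/1000,.068]) for k in np.arange(34,50,.5)],np.float32)
        p=cv2.remap(g.astype(np.float32),q[None,:,0],q[None,:,1],cv2.INTER_CUBIC)[0];dg=np.gradient(p)
        if dg.max()>6: k=34+.5*dg.argmax();pts.append([c[0]+k*np.cos(t),c[1]+k*np.sin(t)])
    pts=np.array(pts);s=np.linalg.lstsq(np.c_[2*pts,np.ones(len(pts))],(pts**2).sum(1),rcond=None)[0]
    print("well",s[:2],np.sqrt(s[2]+s[0]**2+s[1]**2),len(pts))
E
```

```text
(511, 283) mark [np.float64(557.876863040834), np.float64(288.24620280007167)]
line mean [511.1 292.9] heading 155.33778381957072 sd [ 2.9 12.4] perp offset of centre -9.073033998033358
well [511.8 282.5] 42.04387673446872 37
(514, 282) mark [np.float64(562.1135563895016), np.float64(291.0083977681927)]
line mean [511.4 292.9] heading 154.96904661442784 sd [ 2.8 12.5] perp offset of centre -8.790421975887106
well [511.4 282.5] 42.38123122477186 37
```

Well centre is (511.6, 282.5) and timer heading about 8°. The nose heading is about 65°, read from the crop's end points. The jaws will align themselves to the bar. Moving above the dial.

Request:
{"api": "apply_moves", "payload": {"plan": [[120,-82,0,0,0,0.4,0.38],[240,-164,0,0,0,0.8,0.38],[359,-246,-30,0,0,1.41,0.38],[359,-246,-60,0,0,1.41,0.38],[359,-246,-90,0,0,1.41,0.38],[359,-246,-90,0,0,1.41,0.38],[359,-246,-90,0,0,1.41,0.38],[359,-246,-90,0,0,1.41,0.38],[359,-246,-90,0,0,1.41,0.38],[359,-246,-90,0,0,1.41,0.38],[359,-246,-90,0,0,1.41,0.38],[359,-246,-90,0,0,1.41,0.38]], "squeeze": 15}}

```text
time_s: 2.75
position: [0.5141, 0.2797, 0.1187]
tcp_rot: [-0.53, 0.848, -0.0, -0.0]
ft_force: [0.9, 0.9, -0.2]
grip_width: 0.0356
```

Request:
{"api": "apply_moves", "payload": {"plan": [[0,0,0,0,0,0,0.38],[0,0,0,0,0,0,0.38]]}}

```text
time_s: 2.92
position: [0.5124, 0.2815, 0.1193]
tcp_rot: [-0.527, 0.85, 0.0, -0.001]
ft_force: [0.0, -0.3, 0.1]
grip_width: 0.036
```

```bash
python3 - <<'E'
from h import *
im=r.get_image("side");t=r.get_image("top")
o=r.get_obs();print(o["position"],o["tcp_rot"])
A=cv2.resize(im["frame"][70:190,210:330],None,fx=3.3,fy=3.3,interpolation=cv2.INTER_CUBIC)
B=cv2.resize(t["frame"][150:270,165:285],None,fx=3.3,fy=3.3,interpolation=cv2.INTER_CUBIC)
cv2.imwrite("pics/v3.png",np.hstack([A,B]))
E
```

```text
[0.51149951 0.28281265 0.12021245] [-5.27309916e-01  8.49673020e-01  3.45595224e-05  1.03916368e-04]
```

View pics/v3.png

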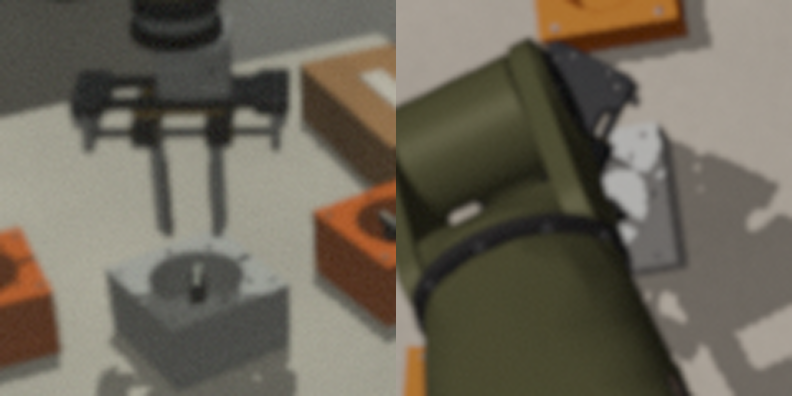

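The side crop shows the partly closed fingers (at (165,190) and (215,190)) standing over the well, with the bar (197,280) between them. Descending and gripping.

Request:
{"api": "apply_moves", "payload": {"plan": [[0,0,-25,0,0,0,0.38],[0,0,-45,0,0,0,0.38],[0,0,-57,0,0,0,0.38],[0,0,-65,0,0,0,0.38],[0,0,-65,0,0,0,0.38],[0,0,-65,0,0,0,0.38]]}}

```text
time_s: 3.52
position: [0.512, 0.2828, 0.0556]
tcp_rot: [-0.528, 0.849, -0.0, 0.0]
ft_force: [0.5, 0.6, 0.9]
grip_width: 0.0356
```

Request:
{"api": "apply_moves", "payload": {"plan": [[0,0,0,0,0,0,0.1],[0,0,0,0,0,0,0.1],[0,0,0,0,0,0,0.05],[0,0,0,0,0,0,0.05],[0,0,0,0,0,0,0.05],[0,0,0,0,0,0,0.05]], "squeeze": 12}}

```text
time_s: 4.02
position: [0.5124, 0.2823, 0.0555]
tcp_rot: [-0.528, 0.849, -0.0, 0.001]
ft_force: [1.3, -0.4, 3.8]
grip_width: 0.012
```

Request:
{"api": "apply_moves", "payload": {"plan": [[0,0,0,0,0,-0.1,0.05],[0,0,0,0,0,-0.2,0.05],[0,0,0,0,0,-0.3,0.05],[0,0,0,0,0,-0.4,0.05],[0,0,0,0,0,-0.5,0.05],[0,0,0,0,0,-0.6,0.05],[0,0,0,0,0,-0.7,0.05],[0,0,0,0,0,-0.8,0.05],[0,0,0,0,0,-0.9,0.05],[0,0,0,0,0,-0.97,0.05],[0,0,0,0,0,-0.97,0.05],[0,0,0,0,0,-0.97,0.05]]}}

```text
time_s: 5.02
position: [0.5121, 0.2826, 0.0554]
tcp_rot: [-0.072, 0.997, 0.0, 0.0]
ft_force: [0.0, 1.5, 5.7]
grip_width: 0.0117
```

Request:
{"api": "apply_moves", "payload": {"plan": [[0,0,0,0,0,0,0.05],[0,0,0,0,0,0,0.2],[0,0,0,0,0,0,0.36],[0,0,0,0,0,0,0.36],[0,0,0,0,0,0,0.36]]}}

```text
time_s: 5.43
position: [0.5118, 0.2822, 0.0547]
tcp_rot: [-0.072, 0.997, -0.0, -0.0]
ft_force: [1.3, 0.3, 0.2]
grip_width: 0.0326
```

Request:
{"api": "apply_moves", "payload": {"plan": [[0,0,20,0,0,0,0.36],[0,0,50,0,0,0,0.36],[0,0,90,0,0,0,0.5],[0,-30,120,0,0,-0.1,0.5],[-15,-70,120,0,0,-0.2,0.6],[-30,-110,120,0,0,-0.3,0.6],[-45,-150,120,0,0,-0.42,0.7],[-58,-190,120,0,0,-0.54,0.7],[-58,-230,120,0,0,-0.66,0.7],[-58,-270,120,0,0,-0.78,0.7],[-58,-282,120,0,0,-0.9,0.7],[-58,-282,120,0,0,-0.9,0.7]]}}

```text
time_s: 6.43
position: [0.4538, -0.0022, 0.1751]
tcp_rot: [0.374, 0.927, -0.0, 0.0]
ft_force: [-0.2, 0.9, 0.2]
grip_width: 0.066
```

```bash
python3 - <<'E'
from h import *
t=r.get_image("top");s=r.get_image("side")
o=r.get_obs();print(o["position"],o["tcp_rot"],o["grip_width"])
A=cv2.resize(t["frame"][183:243,195:260],None,fx=6,fy=6,interpolation=cv2.INTER_CUBIC)
B=cv2.resize(s["frame"][150:270,235:355],(390,360),interpolation=cv2.INTER_CUBIC)
cv2.imwrite("pics/v4.png",np.hstack([A,B]))
for n in("tamper","tamper_grip","mat"):print(n,[(np.round(q["xyz"],4),round(q["confidence"],2)) for q in r.pinpoint("side",n)[:2]])
E
```

```text
[4.53925859e-01 4.12655183e-04 1.74928697e-01] [ 3.68375536e-01  9.29677071e-01  5.67213366e-05 -7.40630769e-05] 0.06572127738266015
tamper [(array([ 0.4585, -0.0036,  0.0015]), 0.66)]
tamper_grip [(array([ 0.4596, -0.0049,  0.0553]), 0.79)]
mat [(array([0.4779, 0.0023, 0.0027]), 0.85), (array([ 0.5695, -0.2659,  0.004 ]), 0.21)]
```

View pics/v4.png

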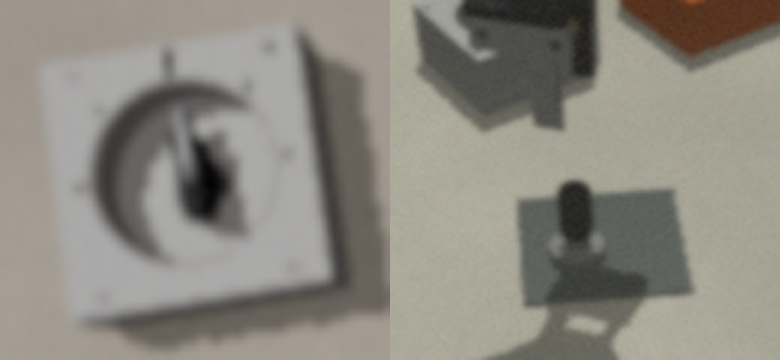

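The dial now points roughly at the mark, and the tamper stands at side-crop (575,215). I'll measure the dial angle precisely before moving on.

```bash
python3 - <<'E'
from h import *
np.set_printoptions(precision=1,suppress=True)
im=r.get_image("top");f=im["frame"].astype(np.float32)
g=f.mean(2)
c=np.array([511.6,282.5]);N=np.arange(-64,64.1,1)
def ortho(z):
    uv=np.array([[proj(im,[(c[0]+a)/1000,(c[1]+b)/1000,z]) for b in N[::-1]] for a in N[::-1]],np.float32)
    return cv2.remap(g,uv[...,0],uv[...,1],cv2.INTER_CUBIC)
D=ortho(.060);R=ortho(.068)
def prof(I,a):return I[int(64-a)][::-1]   # at forward offset a, index b=-64..64
print("line (fwd a -> lateral b)")
for a in range(8,34,3):
    p=prof(D,a); k=slice(64-10,64+20);b=N[k];q=p[k]; j=q.argmax()
    top=np.where((b>-6)&(b<14))[0]; print(a,q[top].astype(int))
print("mark")
for a in range(42,62,2):
    p=prof(R,a);k=slice(64-6,64+20);b=N[k];q=p[k];w=np.clip(np.median(q)-12-q,0,None);print(a,(w*b).sum()/max(w.sum(),1e-6),q.min())
cv2.imwrite("pics/v5.png",np.hstack([cv2.resize(cv2.convertScaleAbs(x),None,fx=3,fy=3,interpolation=cv2.INTER_CUBIC) for x in(D,R)]))
E
```

```text
line (fwd a -> lateral b)
8 [ 34  46  66  87 103 117 128 133 134 130 125 125 129 135 143 148 151 149
 144]
11 [ 31  40  55  77  94 112 128 134 137 132 123 117 117 119 123 130 133 132
 127]
14 [ 53  51  56  70  86 106 122 132 136 132 123 113 107 104 103 106 110 111
 109]
17 [108  95  88  88  95 106 119 130 136 134 127 115 106  97  92  92  95  97
  98]
20 [146 137 127 117 113 112 117 127 134 134 130 122 113 105  98  96  96  96
  97]
23 [155 147 137 126 116 110 111 118 125 129 129 126 121 115 108 103  99  97
  98]
26 [137 129 122 112 103  99 100 107 115 122 126 127 124 118 111 105 101  97
  96]
29 [112 108 105 100  96  94  96 101 107 113 117 118 117 112 106 100  95  90
  87]
32 [ 98  97  97  96  94  94  94  96  98 100 101 101  98  95  90  85  82  77
  74]
mark
42 0.0 108.35572
44 7.695900869528125 121.50868
46 8.058724428853822 123.02507
48 8.298167920478537 119.41655
50 8.447981515142358 115.17208
52 8.603007706200158 114.07495
54 8.77454008068405 117.85336
56 8.964467406544932 128.68178
58 9.214841741189412 141.784
60 0.0 149.62593
```

View pics/v5.png

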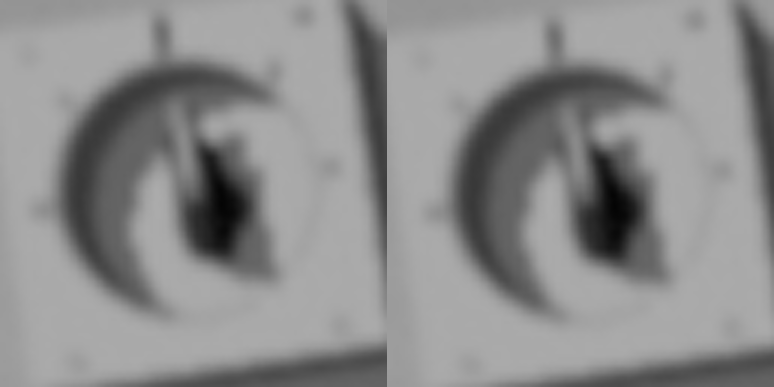

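Mark heading is about 8.5–9.5° and the white line about 10° (gripper angle 8.3°), so the dial is well within tolerance. Grasping the hand press next.

Request:
{"api": "apply_moves", "payload": {"plan": [[1,0,-30,0,0,0,0.7],[1,0,-60,0,0,0,0.7],[1,0,-85,0,0,0,0.7],[1,0,-103,0,0,0,0.7],[1,0,-113,0,0,0,0.7],[1,0,-113,0,0,0,0.7],[1,0,-113,0,0,0,0.4],[1,0,-113,0,0,0,0.3],[1,0,-113,0,0,0,0.25],[1,0,-113,0,0,0,0.2],[1,0,-113,0,0,0,0.2],[1,0,-113,0,0,0,0.2]], "squeeze": 45}}

```text
time_s: 7.73
position: [0.4551, 0.0003, 0.0623]
tcp_rot: [0.37, 0.929, 0.0, 0.0]
ft_force: [-0.0, -1.1, 0.1]
grip_width: 0.0297
```

Request:
{"api": "apply_moves", "payload": {"plan": [[0,0,0,0,0,0,0.2],[0,0,0,0,0,0,0.2],[0,0,5,0,0,0,0.2],[0,0,20,0,0,0,0.2],[0,0,45,0,0,0,0.2],[0,0,70,0,0,0,0.2],[0,0,95,0,0,0,0.2],[0,0,105,0,0,0,0.2],[0,0,105,0,0,0,0.2],[0,0,105,0,0,0,0.2]]}}

```text
time_s: 8.57
position: [0.4547, 0.0003, 0.1662]
tcp_rot: [0.37, 0.929, -0.0, -0.0]
ft_force: [-0.3, 0.0, -1.7]
grip_width: 0.0254
```

```bash
python3 - <<'E'
from h import *
np.set_printoptions(precision=4,suppress=True)
s=r.get_image("side")
o=r.get_obs();print(o["position"],o["tcp_rot"],o["grip_width"],o["ft_force"])
for n in("tamper","tamper_grip"):print(n,[(np.round(q["xyz"],4),round(q["confidence"],2)) for q in r.pinpoint("side",n)[:2]])
cv2.imwrite("pics/v6.png",cv2.resize(s["frame"][90:260,220:390],(595,595),interpolation=cv2.INTER_CUBIC))
E
```

```text
[0.4543 0.0003 0.1656] [ 0.3697  0.9292 -0.0003 -0.0009] 0.025157574611043933 [ 0.4541  0.4454 -1.2986]
tamper [(array([0.453 , 0.0005, 0.1046]), 0.7)]
tamper_grip []
```

View pics/v6.png

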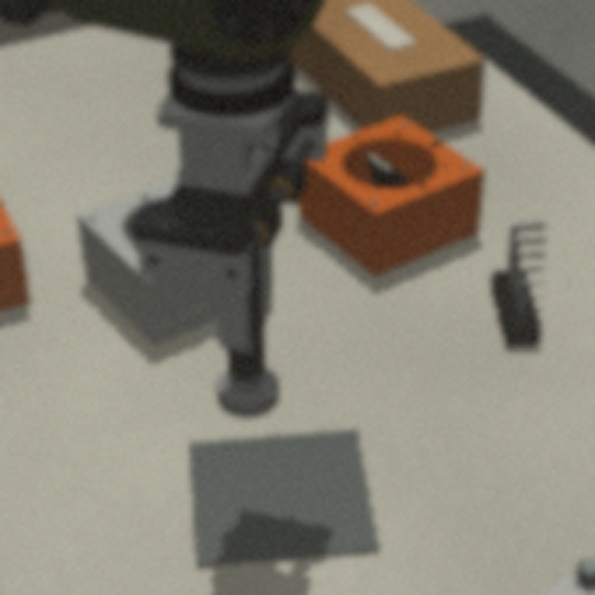

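The press hangs upright with its foot at crop (247,390), at the TCP's xy per the network. Carrying it over the wafer (target about 570, -266).

Request:
{"api": "apply_moves", "payload": {"plan": [[10,-23,5,0,0,0,0.2],[22,-50,5,0,0,0,0.2],[34,-78,5,0,0,0,0.2],[46,-106,5,0,0,0,0.2],[58,-134,5,0,0,0,0.2],[70,-162,5,0,0,0,0.2],[82,-190,5,0,0,0,0.2],[94,-218,5,0,0,0,0.2],[104,-242,5,0,0,0,0.2],[112,-258,5,0,0,0,0.2],[116,-266,5,0,0,0,0.2],[116,-266,5,0,0,0,0.2]]}}

```text
time_s: 9.72
position: [0.5708, -0.2667, 0.1702]
tcp_rot: [0.37, 0.929, 0.0, -0.001]
ft_force: [-0.3, -0.8, -0.7]
grip_width: 0.0251
```

Request:
{"api": "apply_moves", "payload": {"plan": [[0,0,0,0,0,0,0.2],[0,0,-10,0,0,0,0.2],[0,0,-20,0,0,0,0.2],[0,0,-28,0,0,0,0.2],[0,0,-28,0,0,0,0.2],[0,0,-28,0,0,0,0.2]]}}

```text
time_s: 10.22
position: [0.5707, -0.2652, 0.1433]
tcp_rot: [0.369, 0.929, 0.0, -0.001]
ft_force: [-0.6, -0.2, -1.1]
grip_width: 0.0254
```

```bash
python3 - <<'E'
from h import *
np.set_printoptions(precision=4,suppress=True)
s=r.get_image("side")
o=r.get_obs();print(o["position"],o["tcp_rot"],o["grip_width"],o["ft_force"])
for n in("tamper","wafer","stage_top","lamp"):print(n,[(np.round(q["xyz"],4),round(q["confidence"],2)) for q in r.pinpoint("side",n)[:2]])
cv2.imwrite("pics/v7.png",cv2.resize(s["frame"][200:340,320:460],(595,595),interpolation=cv2.INTER_CUBIC))
E
```

```text
[ 0.5709 -0.2655  0.1439] [ 0.3696  0.9292  0.     -0.0001] 0.025254980037321406 [ 0.3532  0.3974 -1.8476]
tamper [(array([ 0.5679, -0.2633,  0.0825]), 0.78)]
wafer [(array([ 0.5745, -0.2681,  0.059 ]), 0.41)]
stage_top [(array([ 0.5672, -0.2683,  0.0561]), 0.79), (array([ 0.5745, -0.2701,  0.1366]), 0.64)]
lamp [(array([ 0.5677, -0.268 ,  0.0055]), 0.79), (array([ 0.7259, -0.2058,  0.0035]), 0.61)]
```

View pics/v7.png

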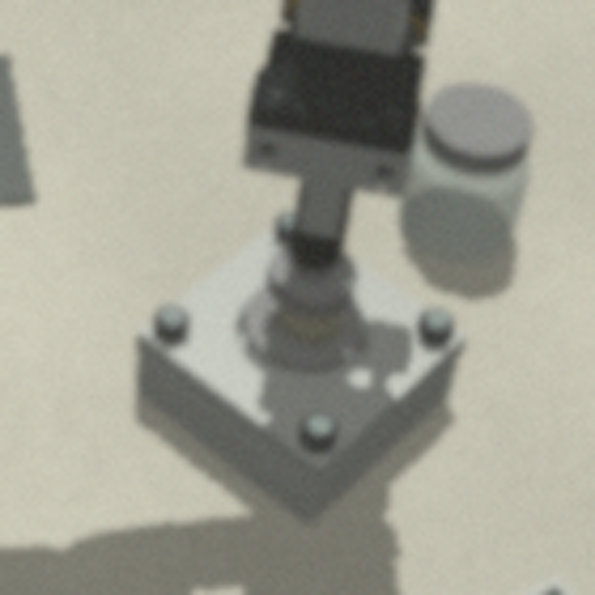

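The foot (313,285) sits straight above the wafer (312,330), well clear of emitters and jar. Pressing down gradually.

Request:
{"api": "apply_moves", "payload": {"plan": [[0,-2,-6,0,0,0,0.2],[0,-2,-12,0,0,0,0.2],[0,-2,-16,0,0,0,0.2],[0,-2,-19,0,0,0,0.2],[0,-2,-21,0,0,0,0.2],[0,-2,-23,0,0,0,0.2],[0,-2,-25,0,0,0,0.2],[0,-2,-25,0,0,0,0.2],[0,-2,-25,0,0,0,0.2]]}}

```text
time_s: 11.22
position: [0.571, -0.2678, 0.1193]
tcp_rot: [0.37, 0.929, -0.0, 0.0]
ft_force: [-2.8, 0.3, 3.0]
grip_width: 0.025
```

Request:
{"api": "apply_moves", "payload": {"plan": [[0,0,-2,0,0,0,0.2],[0,0,-3,0,0,0,0.2],[0,0,-4,0,0,0,0.2],[0,0,-5,0,0,0,0.2],[0,0,-6,0,0,0,0.2],[0,0,-6,0,0,0,0.2],[0,0,-6,0,0,0,0.2]]}}

```text
time_s: 11.8
position: [0.5713, -0.2679, 0.1141]
tcp_rot: [0.37, 0.929, -0.0, 0.001]
ft_force: [-3.5, 1.2, 10.0]
grip_width: 0.0249
```

Request:
{"api": "apply_moves", "payload": {"plan": [[0,0,-0.5,0,0,0,0.2],[0,0,-1,0,0,0,0.2],[0,0,-1.5,0,0,0,0.2],[0,0,-1.5,0,0,0,0.2]]}}

```text
time_s: 12.13
position: [0.5716, -0.2682, 0.1139]
tcp_rot: [0.37, 0.929, -0.0, 0.002]
ft_force: [-7.1, 2.1, 21.0]
grip_width: 0.0251
```

The force rose 11 N over the last 1.5 mm with almost no motion, so the stage is on its stop. Holding.

Request:
{"api": "apply_moves", "payload": {"plan": [[0,0,0,0,0,0,0.2],[0,0,0,0,0,0,0.2],[0,0,0,0,0,0,0.2],[0,0,0,0,0,0,0.2],[0,0,0,0,0,0,0.2],[0,0,0,0,0,0,0.2],[0,0,0,0,0,0,0.2],[0,0,0,0,0,0,0.2],[0,0,0,0,0,0,0.2],[0,0,0,0,0,0,0.2],[0,0,0,0,0,0,0.2],[0,0,0,0,0,0,0.2]]}}

```text
time_s: 13.13
position: [0.5716, -0.2681, 0.1139]
tcp_rot: [0.37, 0.929, -0.0, 0.002]
ft_force: [-6.0, 1.9, 21.5]
grip_width: 0.0253
```

```bash
python3 - <<'E'
from h import *
np.set_printoptions(precision=4,suppress=True)
s=r.get_image("side")
o=r.get_obs();print(o["time_s"],o["position"],o["grip_width"],o["ft_force"])
for n in("tamper","stage_top","lamp"):print(n,[(np.round(q["xyz"],4),round(q["confidence"],2)) for q in r.pinpoint("side",n)[:2]])
cv2.imwrite("pics/v8.png",cv2.resize(s["frame"][200:340,320:460],(595,595),interpolation=cv2.INTER_CUBIC))
E
```

```text
13.1833 [ 0.5716 -0.2682  0.1139] 0.025127016911828476 [-6.4302  2.5751 21.1696]
tamper [(array([ 0.5689, -0.2667,  0.0517]), 0.8)]
stage_top [(array([ 0.5715, -0.2657,  0.0496]), 0.6)]
lamp [(array([ 0.5703, -0.2698, -0.0005]), 0.56)]
```

View pics/v8.png

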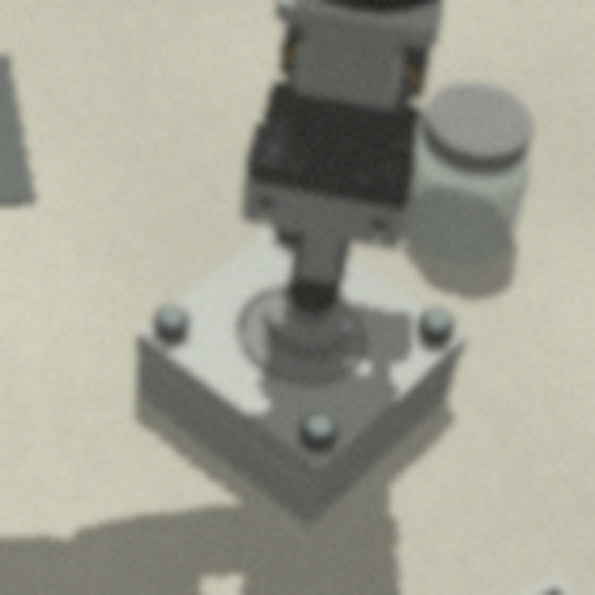

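The foot (312,330) is upright and centred on the stage (305,335), and the stage is flush with the rim. Holding a bit longer, then releasing slowly.

Request:
{"api": "apply_moves", "payload": {"plan": [[0,0,0,0,0,0,0.2],[0,0,0,0,0,0,0.2],[0,0,0,0,0,0,0.2],[0,0,0,0,0,0,0.2],[0,0,0,0,0,0,0.2],[0,0,0,0,0,0,0.2],[0,0,1,0,0,0,0.2],[0,0,2,0,0,0,0.2],[0,0,3,0,0,0,0.2],[0,0,4,0,0,0,0.2],[0,0,5,0,0,0,0.2],[0,0,6,0,0,0,0.2]]}}

```text
time_s: 14.33
position: [0.571, -0.2678, 0.1178]
tcp_rot: [0.37, 0.929, -0.0, 0.0]
ft_force: [-2.3, 0.6, 5.5]
grip_width: 0.025
```

Request:
{"api": "apply_moves", "payload": {"plan": [[0,0,1,0,0,0,0.2],[0,0,2,0,0,0,0.2],[0,0,3,0,0,0,0.2],[0,0,4,0,0,0,0.2],[0,0,5,0,0,0,0.2],[0,0,7,0,0,0,0.2],[0,0,10,0,0,0,0.2],[0,0,15,0,0,0,0.2],[0,0,25,0,0,0,0.2],[0,0,40,0,0,0,0.2],[0,0,50,0,0,0,0.2],[0,0,50,0,0,0,0.2]]}}

```text
time_s: 15.33
position: [0.5718, -0.2681, 0.1704]
tcp_rot: [0.37, 0.929, -0.0, 0.002]
ft_force: [-0.8, 0.3, -1.8]
grip_width: 0.0253
```

```bash
python3 - <<'E'
from h import *
np.set_printoptions(precision=4,suppress=True)
s=r.get_image("side")
o=r.get_obs();print(o["time_s"],o["position"],o["grip_width"],o["ft_force"])
for n in("tamper","wafer","stage_top","lamp","mat"):print(n,[(np.round(q["xyz"],4),round(q["confidence"],2)) for q in r.pinpoint("side",n)[:2]])
cv2.imwrite("pics/v9.png",cv2.resize(s["frame"][200:340,320:460],(595,595),interpolation=cv2.INTER_CUBIC))
E
```

```text
15.3833 [ 0.5714 -0.2679  0.1689] 0.025143247399391024 [-0.1243  0.2582 -1.3154]
tamper [(array([ 0.5684, -0.2696,  0.001 ]), 0.57)]
wafer [(array([ 0.5716, -0.2672,  0.0601]), 0.58), (array([ 0.5118,  0.2805, -0.0021]), 0.48)]
stage_top [(array([ 0.5669, -0.2683,  0.056 ]), 0.82)]
lamp [(array([ 0.5692, -0.2685,  0.0015]), 0.69)]
mat [(array([0.4804, 0.0027, 0.    ]), 0.56), (array([ 0.5738, -0.2668,  0.0596]), 0.3)]
```

View pics/v9.png

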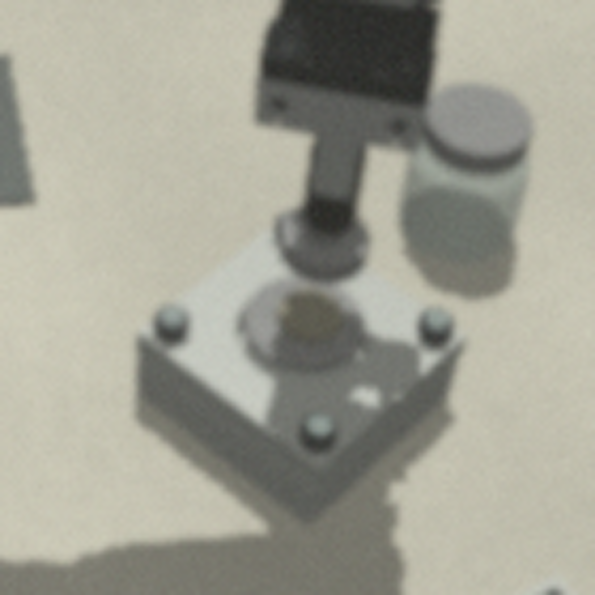

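The stage is back up, with the wafer flat at (312,318), about 4 mm from the stage middle. Carrying the press back to the mat's middle.

Request:
{"api": "apply_moves", "payload": {"plan": [[-8,23,0,0,0,0,0.2],[-17,50,0,0,0,0,0.2],[-27,78,0,0,0,0,0.2],[-36,106,0,0,0,0,0.2],[-46,134,0,0,0,0,0.2],[-56,162,0,0,0,0,0.2],[-65,190,0,0,0,0,0.2],[-75,218,0,0,0,0,0.2],[-84,245,0,0,0,0,0.2],[-90,262,-10,0,0,0,0.2],[-93,271,-25,0,0,0,0.2],[-93,271,-45,0,0,0,0.2]]}}

```text
time_s: 16.63
position: [0.4779, 0.005, 0.1227]
tcp_rot: [0.369, 0.93, 0.0, 0.001]
ft_force: [2.2, 0.1, -2.4]
grip_width: 0.0253
```

Request:
{"api": "apply_moves", "payload": {"plan": [[0,0,-20,0,0,0,0.2],[0,0,-35,0,0,0,0.2],[0,0,-45,0,0,0,0.2],[0,0,-52,0,0,0,0.2],[0,0,-56,0,0,0,0.2],[0,0,-58,0,0,0,0.2],[0,0,-58,0,0,0,0.2],[0,0,-58,0,0,0,0.2]]}}

```text
time_s: 17.3
position: [0.4783, 0.0033, 0.065]
tcp_rot: [0.37, 0.929, 0.0, 0.0]
ft_force: [-0.5, -0.3, -1.4]
grip_width: 0.025
```

Request:
{"api": "apply_moves", "payload": {"plan": [[0,0,-1,0,0,0,0.2],[0,0,-2,0,0,0,0.2],[0,0,-3,0,0,0,0.2],[0,0,-3,0,0,0,0.2],[0,0,-3,0,0,0,0.2]]}}

```text
time_s: 17.72
position: [0.4784, 0.0033, 0.0621]
tcp_rot: [0.37, 0.929, 0.0, 0.001]
ft_force: [-0.6, 1.6, 5.0]
grip_width: 0.025
```

In contact (about 6 N). Easing off slightly, then opening and retreating straight up.

Request:
{"api": "apply_moves", "payload": {"plan": [[0,0,0.5,0,0,0,0.2],[0,0,0.5,0,0,0,0.3],[0,0,0.5,0,0,0,0.4],[0,0,0.5,0,0,0,0.6],[0,0,0.5,0,0,0,0.7],[0,0,0.5,0,0,0,0.7],[0,0,0.5,0,0,0,0.7],[0,0,10,0,0,0,0.7],[0,0,30,0,0,0,0.7],[0,0,60,0,0,0,0.7],[0,0,95,0,0,0,0.7],[0,0,130,0,0,0,0.7]], "squeeze": 20}}

```text
time_s: 18.72
position: [0.4775, 0.0033, 0.1935]
tcp_rot: [0.37, 0.929, -0.0, -0.0]
ft_force: [0.1, -0.4, -0.1]
grip_width: 0.0659
```

Request:
{"api": "apply_moves", "payload": {"plan": [[-15,30,20,0,0,0,0.7],[-30,60,20,0,0,0,0.7],[-45,95,20,0,0,0,0.7],[-65,130,20,0,0,0,0.7],[-85,165,20,0,0,0,0.7],[-105,200,20,0,0,0,0.7],[-130,235,20,0,0,0,0.7],[-160,260,20,0,0,0,0.7],[-190,285,20,0,0,0,0.7],[-220,310,20,0,0,0,0.7],[-250,340,20,0,0,0,0.7],[-250,340,20,0,0,0,0.7]]}}

```text
time_s: 19.72
position: [0.2236, 0.3465, 0.2123]
tcp_rot: [0.367, 0.93, 0.001, -0.0]
ft_force: [0.9, -0.1, -0.5]
grip_width: 0.0657
```

```bash
python3 - <<'E'
from h import *
np.set_printoptions(precision=4,suppress=True)
t=r.get_image("top")
o=r.get_obs();print(o["time_s"],o["position"],o["grip_width"],o["ft_force"])
r.get_image("side")
for c in("top","side"):
  for n in("tamper","tamper_grip","mat","wafer","stage_top","jar","hexset"):print(c,n,[(np.round(q["xyz"],4),round(q["confidence"],2)) for q in r.pinpoint(c,n)[:1]])
d=t["depth"]
for p in([.572,-.267,.066],[.567,-.240,.06],[.478,.004,.078]):
    u,v=np.round(proj(t,p)).astype(int);print(p,"z seen",world(t,u,v,d=np.median(d[v-1:v+2,u-1:u+2]))[2])
cv2.imwrite("pics/v10.png",cv2.resize(t["frame"][90:310,140:480],None,fx=2.35,fy=2.35,interpolation=cv2.INTER_CUBIC))
E
```

```text
19.7667 [0.2255 0.3451 0.2122] 0.06568304797890562 [ 0.0323 -0.9044 -0.1207]
top tamper [(array([0.4733, 0.0043, 0.0021]), 0.52)]
top tamper_grip [(array([0.4789, 0.0064, 0.0557]), 0.58)]
top mat [(array([ 0.4786,  0.0078, -0.0026]), 0.57)]
top wafer [(array([ 0.5706, -0.2659,  0.0567]), 0.39)]
top stage_top [(array([ 0.5693, -0.2642,  0.0617]), 0.8)]
top jar [(array([ 0.7225, -0.2048,  0.0027]), 0.93)]
top hexset [(array([0.7533, 0.112 , 0.0012]), 0.86)]
side tamper [(array([0.4757, 0.0023, 0.0037]), 0.76)]
side tamper_grip [(array([ 0.4832, -0.001 ,  0.0554]), 0.84)]
side mat [(array([ 0.4818,  0.0054, -0.0003]), 0.8)]
side wafer [(array([ 0.5748, -0.2712,  0.0584]), 0.71)]
side stage_top [(array([ 0.5685, -0.2658,  0.0559]), 0.79)]
side jar [(array([ 0.7231, -0.2077,  0.0041]), 0.97)]
side hexset [(array([ 0.7514,  0.1102, -0.0002]), 0.69)]
[0.572, -0.267, 0.066] z seen 0.06674987426282075
[0.567, -0.24, 0.06] z seen 0.05999501179840783
[0.478, 0.004, 0.078] z seen 0.07740437750882401
```

View pics/v10.png

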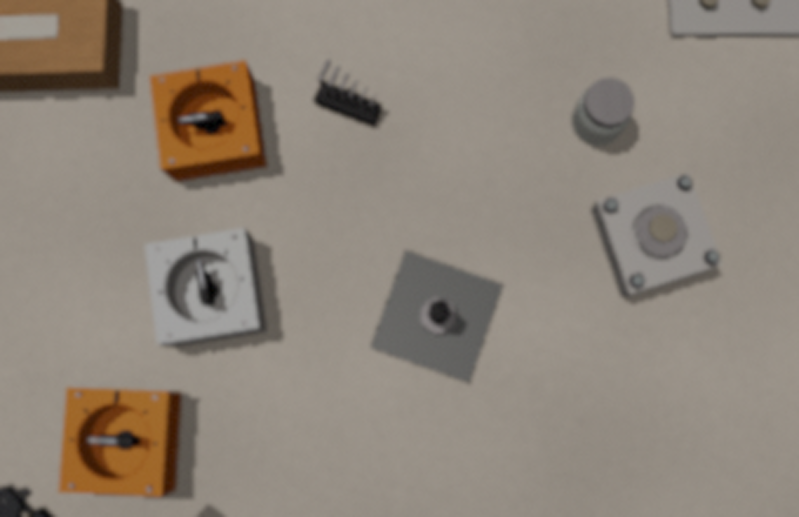

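The picture shows the dial's line toward the mark (203,265), the press upright at mid-mat (438,315), the wafer on the raised stage (662,230), and jar and hex set in place. Handing in.

```bash
python3 -c "
from station import r
print(r.close_job())"
```

```text
the job is handed in; nothing more can be done
None
```

I turned the dial to the long mark, pressed the wafer with the hand press, stood the press back on the mat and handed the job in at about 20 s. The interface reports no verdict.

- **Dial:** I used the pale grey timer and left the two orange look-alikes alone. The dial turned about 56° clockwise. Its white line reads about 10° and the mark 8.5–9.5°, depending on the method (the jaws stood at 8.3°), so the error is about 2° against a limit of 8°.
- **Press:** The stage was held on its stop for about 1.8 s. Force rose from 10 to 21 N over the last 1.5 mm with almost no motion. The foot looked upright and was centred to within about 3 mm.
- **Final state:**
  - **Stage and wafer:** the depth camera shows the stage back up at 60 mm, with the wafer's top at 66.7 mm, as it should be lying flat. The two cameras put the wafer 2 mm and 8 mm from the stage centre (limit 12 mm).
  - **Hand press:** it stands upright within about 6 mm of the mat's middle.
  - **Jar and hex key set:** neither had moved by more than the measuring error of a few mm.
- **Disagreements:** the network estimates from the top and side cameras differ by up to 5–7 mm on some points. None of these comes near a limit except the 8 mm side reading for the wafer.

I viewed 10 pictures in all.

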